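Fill the tube carrier and hold it ready to carry

TASK

Move the one long capped tube from the bores of the dry block heater into the empty place of the four-place tube carrier, fully home beside the three tubes already there, and let go of it while the carrier stands on the bench. Then take the carrier by the bar of its handle, lift it straight up about 10 cm clear of the bench and hold it there above its spot, steady and level: the program finishes while still holding it in the air. Keep the tube and the carrier upright throughout, and leave the short tubes, the other carrier tubes and everything else on the bench in place.

Things in the scene. Friction and masses are not known exactly. Their poses are not given: they have to be found in the camera images.
- sample: The tube to move, the only long one in the heater: capped conical tube 115 mm tall, off-white body 29 mm in diameter, the lowest 14 mm tapering to a 10 mm foot; blue cap 34 mm in diameter on its top 13 mm; 40 to 85 g. Origin: centre of its foot; z up its axis. It stands in any of the heater's bores, its cap top 152 mm above the bench; grip it by the cap.
- sample_cap (a point): Centre of the top face of the long tube's cap, 115 mm above its origin.
- short_a: Short capped tube in another bore of the heater, 80 mm tall, otherwise like the long one. Origin: centre of its foot. To be left alone.
- short_b: Second short capped tube, the same as short_a, in the third bore of the heater. To be left alone.
- heater: Dry block heater, fixed: white housing 210 (x) by 215 (y) by 85 mm tall; aluminium block 66 by 176 mm, its top 97 mm above the bench, with three upright bores 31 mm in diameter, 60 mm deep (floors 37 mm above the bench), in a row at x = +25, y = -56, 0, +56 mm. Origin: centre of its underside on the bench; the display is on its -x side.
- carrier: Loose grey block 110 (x) by 122 (y) by 70 mm tall, at any yaw on the bench; with handle 300 to 410 g, with four tubes about 600 g. Four bores 31 mm wide at x = +-33, y = +-38 mm, floors 6 mm above its underside; only the one at +33, +38 is empty. Origin: centre of its underside. Seated tubes reach 121 mm above the underside; gaps between caps: 32 mm along x, 42 mm along y.
- carrier_handle: Handle fixed rigidly on the carrier (same origin and axes): steel posts 6 by 14 mm at x = +-44, y = 0 mm; between them along x a black bar 14 mm wide (y), 17 mm tall, 82 mm free length, top 161 mm and underside 144 mm above the carrier's underside. Grip it at mid-length across its width (fingers closing along y), over the loaded carrier's balance point.
- grip_bar (a point): Centre of the handle's grip bar, 153 mm above the carrier's underside; axes as the carrier's.
- empty_place (a point): Centre of the floor of the empty bore; the long tube's origin belongs here. Axes as the carrier's.
- empty_mouth (a point): Centre of the mouth of the empty bore, in the carrier's top face, 64 mm above its floor. Axes as the carrier's.
- place_a (a point): Centre of the floor of the carrier bore that holds tube_a.
- tube_a: Long capped tube (as the sample, 115 mm) already in the carrier at x = +33, y = -38 mm. Origin: centre of its foot.
- place_b (a point): Centre of the floor of the carrier bore that holds tube_b.
- tube_b: Long capped tube already in the carrier at x = -33, y = +38 mm. Origin: centre of its foot.
- place_c (a point): Centre of the floor of the carrier bore that holds tube_c.
- tube_c: Long capped tube already in the carrier at x = -33, y = -38 mm. Origin: centre of its foot.
- stage_frame: Bystander: black microscope stage insert frame lying flat, 110 by 160 by 6 mm. Origin: centre of its underside.
- well_plate: Bystander: clear six-well culture plate, 86 by 128 by 19 mm. Origin: centre of its underside.
- dish_stack: Bystander: stack of three lidded culture dishes, 60 mm in diameter, 48 mm tall. Origin: centre of its underside.
- marker: Bystander: marker pen lying on the bench, 130 mm long, 13 mm thick. Origin: under its middle.
- pipette: Bystander: grey and white micropipette lying on the bench, about 255 mm long, 37 mm high. Origin: under its middle.
Mind the look-alikes: they are no part of the job. Leave any purple look-alike of the carrier alone.

How it is judged:
By the outcome, as a careful person would: the job done as asked, in the order asked, and still so for the second after the job is handed in, while the arm keeps its last pose, push and grip.
It also fails if it takes over 67 s, if anything falls off the work surface, if the arm or the gripper's body presses on something with over 40 N, if the wrist force passes 120 N, or if a joint passes its speed limit or range.

ROBOT

A 6-joint arm with a two-finger parallel gripper is mounted at the origin on the work surface. World frame = base frame: x ahead of the robot, y to its left, z up, the work surface at z = 0. Lengths are in m, angles in rad, forces in N, time in s.
With the tool pointing down it reaches from about 0.375 to 0.975 m from the base axis. Payload 3.8 kg.
Tool frame: the origin (TCP) lies midway between the tips of the shut fingers; the grasp point (between the pads) lies 19 mm behind it; z points along the fingers, y is the line along which they close (so a half turn about z gives the same grasp; the last joint's range is limited). The gripper opens to 85 mm and grips with 20 to 120 N. Pads are 22 mm wide; open, the fingers measure 114 mm over their backs; the gripper's body (76 mm by 85 mm) begins 54 mm behind the grasp point. The pads swing forward as they close: fully open they stand 13 mm farther back than shut.
Start: joints at [1.195, 0.264, 1.604, -0, 1.274, -0.037], TCP at [0.224, 0.637, 0.231] pointing down, gripper open.
Joint ranges: [-2.63, 2.63], [-0.94, 2.18], [0.31, 2.57], [-1.31, 4.45], [0, 2.66], [-2.55, 2.55]. Speed limits (rad/s): [2.57, 2.57, 3.14, 3.14, 3.14, 3.14].

INTERFACE

Orientations are given as a rotation vector (axis times angle).
In Python, from workcell import status, read_camera, workorder, masks_of gives the robot as it stands.
- The arm moves only by the tool drive_tool, never from a script. Its argument "rows" is a list of rows, each a list of 7 numbers: the turn, a rotation vector about the tool's x, y, z in degrees, then the shift along the tool's x, y, z in m, then the opening, from 0 (shut) to 1 (fully open). In form: [[ax, ay, az, tx, ty, tz, claw], ...]. A call has 1 to 8 rows; each row shifts and turns the commanded pose from where the row before left it, along the tool's axes as they then stand; what a row does not reach is not made up. A row lasts 1/12 s, in which the tool goes at most 41.7 mm and 7.16 degrees, less where a joint would pass 70% of its speed; a pose out of reach is approached as far as the arm can. A call is refused whole if a number of a shift passes 0.0417 or a number of a turn 7.16, either way. A call with a gripper value outside its range is refused whole. The fingers move at their own pace and stop on an object; "force" is the grip in N (left out, the last holds). Time passes only in rows, so rows that do not move let the fingers close. It gives the time, the measured TCP pose, the force, the opening and the grip force at its end, in the units of the state.
- status.read_state(): the state, without advancing time (a new reading comes with each control period).
- read_camera(name): name is "scene" or "top"; returns a dict with "color" (384x512x3 uint8, red, green, blue), "intrinsics" (3x3 intrinsics, pixels), "D" ([k1, k2, p1, p2, k3] as OpenCV has them; the pictures are not rectified), "world_from_camera" (4x4, takes a point from camera to world coordinates). Camera axes: x right, y up, looking along -z (the intrinsics and any distortion apply to the point x, -y, -z); pixel columns grow to the right and rows downward; lengths in m; the calibration is good to about 2 mm. A picture is of the moment at which its call begins. There is no depth.
- workorder.finish_job(): hands the job in; it is judged then, once.
Trained networks look in a picture, given as the dict that the camera call returned (one of the last four; its "shot" number tells which), for a name from the list of things; names that differ only in an ending like _2 or _b are one class to them, and where a whole thing is asked for, a point or a joint stands for the part that bears it (a point fixed in the world has none). Each returns a list of dicts, best first, with "score" (0 to 1); they miss things now and then, are a little off and sometimes report something else, mostly with a low value. They report only what shows in the picture. A call takes as long as a camera call. They do not tell look-alikes from the thing itself.
- masks_of(picture, name): "mask" (384x512 bool, what is visible of it) and "bbox" ([left, top, right, bottom] in pixels, round what is visible of it).
The state is a dict: "time": time; "q": joint angles; "joint_vel": joint speeds; "joint_torque": joint torques, N m; "tool_pos": TCP position; "tcp_rot": TCP orientation; "wrist_force": force on the tool from outside, world axes, zero at the start; "torque": the same for the moment, N m; "width": opening from 0.0 (shut) to 1.0 (fully open); "grip_force": force on a finger pad.
Only numpy, scipy, OpenCV 4.12 (cv2) and the standard library are available. Lean on these libraries where they do the work, as an engineer would, in place of code of your own. Each camera call takes 0.05 s, during which the arm holds its last target. There are 200 camera calls.

## Working session

There is one attempt and no reset: what is moved stays moved. The work goes in short steps, Python scripts to look and compute and a tool call to move; the robot and the scene stay as the last step left them, time stands still between calls to the robot, and variables do not carry over. Pictures are saved under pics/ and viewed, at most 10 in all, crops included, and the job is handed in when it is done.

Besides the shell and the picture viewer there is one more tool, called after "Emit:" as name(argument=value, ...), one argument or row to a line, values as JSON. drive_tool: Moves the arm, as the interface text tells. Its arguments: {"type":"object","properties":{"rows":{"type":"array"},"force":{"type":"number"}},"required":["rows"]}

```bash
mkdir -p pics; ls; cat > h.py <<'E'
import numpy as np, cv2, pickle
from workcell import status, read_camera, workorder, masks_of
def ray(p,uv):
    K=np.array(p["intrinsics"],float);D=np.array(p["D"],float);T=np.array(p["world_from_camera"])
    n=cv2.undistortPoints(np.array(uv,float).reshape(-1,1,2),K,D).reshape(-1,2)
    d=np.c_[n[:,0],-n[:,1],-np.ones(len(n))]@T[:3,:3].T
    return T[:3,3],d
def atz(p,uv,z):
    o,d=ray(p,uv); return o+d*((z-o[2])/d[:,2])[:,None]
def proj(p,X):
    K=np.array(p["intrinsics"],float);D=np.array(p["D"],float);T=np.linalg.inv(np.array(p["world_from_camera"]))
    c=np.atleast_2d(X)@T[:3,:3].T+T[:3,3]; c=c*[1,-1,-1]
    return cv2.projectPoints(c,np.zeros(3),np.zeros(3),K,D)[0].reshape(-1,2)
def tri(p1,u1,p2,u2):
    A=np.zeros((3,3));b=np.zeros(3)
    for p,u in((p1,u1),(p2,u2)):
        o,d=ray(p,[u]);d=d[0]/np.linalg.norm(d[0]);M=np.eye(3)-np.outer(d,d);A+=M;b+=M@o
    return np.linalg.solve(A,b)
E
python3 - <<'E'
from h import *
print(status.read_state())
for n in("scene","top"):
    p=read_camera(n);print(n,p["shot"],p["world_from_camera"].round(3).tolist(),p["intrinsics"],p["D"])
    pickle.dump(p,open(n+".pkl","wb"))
    cv2.imwrite(f"pics/{n}.png",cv2.resize(p["color"][...,::-1],(800,600),interpolation=cv2.INTER_CUBIC))
    for k in("sample","sample_cap","short_a","carrier","carrier_handle","heater"):
        for m in masks_of(p,k):
            ys,xs=np.nonzero(m["mask"]);print(k,round(m["score"],2),m["bbox"],xs.mean().round(1),ys.mean().round(1),len(xs))
E
```

```text
pics
{'time': 0.0, 'q': array([ 1.19510430e+00,  2.64756791e-01,  1.60538515e+00,  2.39243553e-05,
        1.27368797e+00, -3.69269206e-02]), 'joint_vel': array([ 0.00148365,  0.0004782 ,  0.00168986, -0.00018422, -0.00036771,
        0.00151501]), 'joint_torque': array([-6.46980443e-04, -5.15110230e+01, -3.67311752e+01, -3.19589144e-04,
        1.28981363e-02, -1.47574855e-05]), 'tool_pos': array([0.22406029, 0.63595123, 0.22995355]), 'tcp_rot': array([-0.52951965, -3.09615593,  0.00343187]), 'wrist_force': array([ 0.12239835,  0.39521535, -0.25279881]), 'torque': array([-0.00524263, -0.01439023, -0.01727911]), 'grip_force': 0.0, 'width': 1.0012311057718148}
scene 1 [[0.228, -0.824, 0.519, 0.997], [0.974, 0.189, -0.129, -0.165], [0.008, 0.534, 0.845, 0.875], [0.0, 0.0, 0.0, 1.0]] [[394.62346619   0.         251.73306495]
 [  0.         394.62346619 195.46302014]
 [  0.           0.           1.        ]] [0.03405645 0.         0.         0.         0.        ]
sample 0.55 [389.8, 196.7, 415.1, 221.1] 403.1 206.7 375
sample_cap 0.59 [393.1, 194.9, 415.7, 217.3] 403.3 206.3 348
short_
[... 807 characters left out ...]
131.3, 128.2, 154.1] 114.6 141.8 259
sample_cap 0.47 [155.8, 145.8, 167.8, 162.6] 162.8 152.9 161
sample_cap 0.42 [371.4, 173.0, 432.6, 222.8] 400.4 196.3 1224
short_a 0.75 [134.7, 140.8, 150.3, 154.0] 140.2 148.2 185
short_a 0.59 [155.7, 143.7, 169.1, 159.1] 163.0 152.1 185
short_a 0.4 [276.8, 154.4, 333.1, 217.7] 304.0 185.3 1881
carrier 0.9 [356.0, 89.7, 420.7, 150.3] 388.6 120.8 2781
carrier 0.72 [275.7, 154.2, 336.8, 212.3] 303.7 184.6 2065
carrier_handle 0.82 [287.0, 165.8, 332.9, 192.9] 311.2 178.2 401
carrier_handle 0.67 [387.8, 90.3, 413.7, 136.2] 401.6 110.8 408
carrier_handle 0.34 [316.3, 181.6, 335.0, 197.6] 327.7 190.3 217
heater 0.74 [91.0, 109.5, 201.3, 210.4] 145.9 162.9 7814
```

View pics/scene.png

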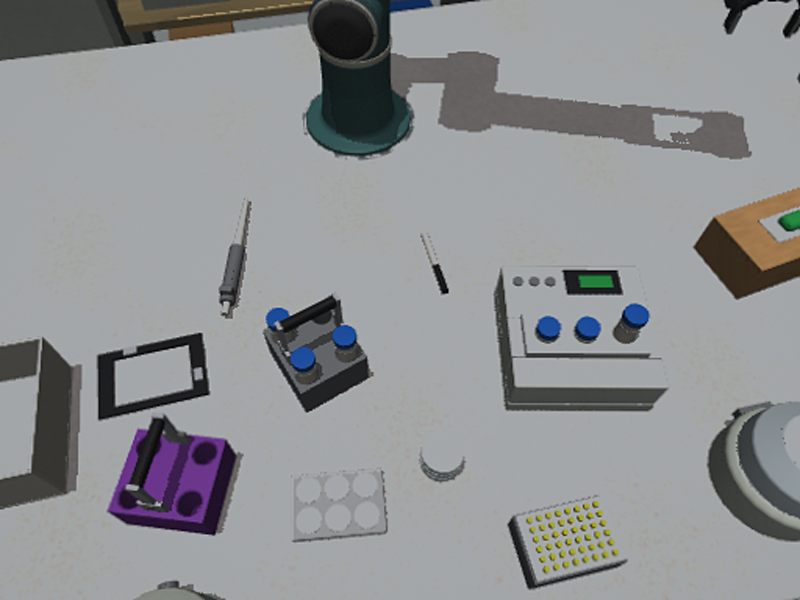

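View pics/top.png

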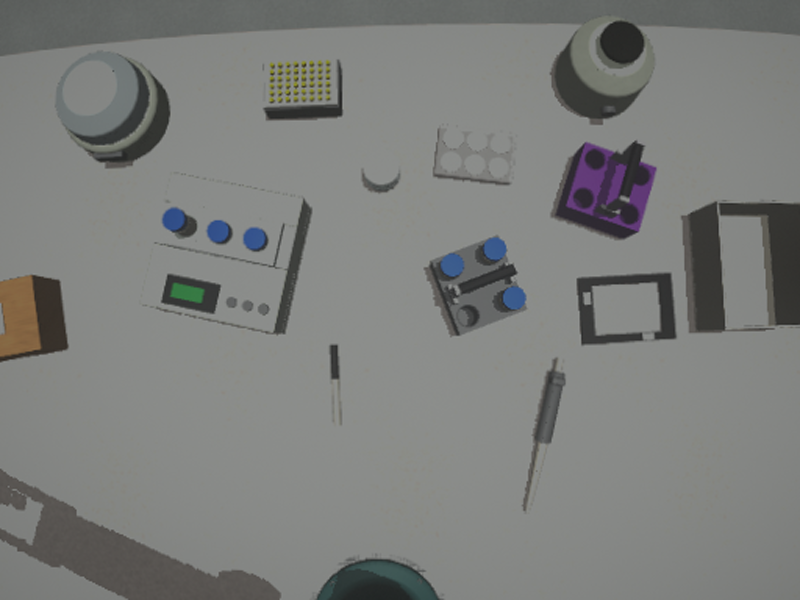

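The top view shows the heater at upper left, with the long tube at about (111,141) native. The grey carrier's three caps are near (289,169), (316,159) and (329,190), and its empty bore is at about (298,202), left and toward the robot. The purple carrier is a look-alike. In the scene view the long tube is at about (406,203).

```bash
cat >> h.py <<'E'
from scipy.optimize import least_squares
a=np.linspace(0,2*np.pi,48,endpoint=False)
def caphull(p,c,R=np.eye(3)):
    X=np.r_[np.c_[.017*np.cos(a),.017*np.sin(a),0*a],np.c_[.017*np.cos(a),.017*np.sin(a),0*a-.013]]
    return cv2.convexHull(proj(p,X+c).astype(np.float32))
def hcen(p,c):
    m=cv2.moments(caphull(p,c));return np.array([m["m10"],m["m01"]])/m["m00"]
def blobs(p):
    h=cv2.cvtColor(p["color"],cv2.COLOR_RGB2HSV)
    m=((h[...,0]>100)&(h[...,0]<122)&(h[...,1]>140)&(h[...,2]>50)).astype(np.uint8)
    n,l,s,c=cv2.connectedComponentsWithStats(m)
    return [(c[i].round(2),int(s[i][4])) for i in range(1,n) if s[i][4]>60]
E
python3 - <<'E'
from h import *
S,T=[pickle.load(open(n+".pkl","rb")) for n in("scene","top")]
bs,bt=blobs(S),blobs(T);print(bs);print(bt)
g={"T_long":0}
for ct,nt in bt:
  best=None
  for cs,ns in bs:
    x0=atz(T,[ct],.13)[0]
    r=least_squares(lambda c:np.r_[hcen(T,c)-ct,hcen(S,c)-cs],x0,x_scale=.01,diff_step=1e-4)
    if best is None or r.cost<best[0]:best=(r.cost,r.x.round(4),cs,ns,cv2.contourArea(caphull(S,r.x)),nt,cv2.contourArea(caphull(T,r.x)))
    if r.cost<5:print("  cand",ct,cs,r.cost.round(2),r.x.round(4))
  print(ct,best)
E
```

```text
[(array([261.25,   2.64]), 147), (array([406.7 , 201.56]), 181), (array([176.53, 202.28]), 116), (array([350.76, 209.36]), 165), (array([376.04, 209.56]), 169), (array([219.92, 214.99]), 178), (array([193.31, 229.22]), 192)]
[(array([110.86, 139.97]), 145), (array([139.18, 147.46]), 142), (array([162.33, 152.12]), 137), (array([316.37, 158.88]), 145), (array([289.18, 169.17]), 145), (array([328.5, 190.3]), 155)]
  cand [110.86 139.97] [406.7  201.56] 0.01 [0.6407 0.2676 0.1549]
[110.86 139.97] (np.float64(0.014692679803224555), array([0.6407, 0.2676, 0.1549]), array([406.7 , 201.56]), 181, 230.82562872790731, 145, 208.09703123290092)
  cand [139.18 147.46] [376.04 209.56] 0.01 [0.6279 0.213  0.1202]
[139.18 147.46] (np.float64(0.006725034233372598), array([0.6279, 0.213 , 0.1202]), array([376.04, 209.56]), 169, 211.34447774407454, 142, 193.19061575701926)
  cand [162.33 152.12] [350.76 209.36] 0.0 [0.615  0.1585 0.1204]
[162.33 152.12] (np.float64(2.285115708272297e-05), array([0.615 , 0.1585, 0.1204]), array([350.76, 209.36]), 165, 207.85407433309592, 137, 193.02147411671467)
  cand [316.37 158.88] [193.31 229.22] 0.03 [ 0.5885 -0.1913  0.1259]
[316.37 158.88] (np.float64(0.03191816691275848), array([ 0.5885, -0.1913,  0.1259]), array([193.31, 229.22]), 192, 222.81733215367422, 145, 192.6039682822302)
  cand [289.18 169.17] [219.92 214.99] 0.01 [ 0.5667 -0.1291  0.1254]
[289.18 169.17] (np.float64(0.013161502596142705), array([ 0.5667, -0.1291,  0.1254]), array([219.92, 214.99]), 178, 209.8393206136534, 145, 190.06907779816538)
  cand [328.5 190.3] [176.53 202.28] 0.08 [ 0.5163 -0.2162  0.1303]
[328.5 190.3] (np.float64(0.08032137503666811), array([ 0.5163, -0.2162,  0.1303]), array([176.53, 202.28]), 116, 207.16598012507893, 155, 195.57774385251105)
```

```bash
cat >> h.py <<'E'
from scipy.spatial.transform import Rotation as Rn
def down(yaw):
    t=np.radians(yaw);y=np.array([np.cos(t),np.sin(t),0]);z=np.array([0,0,-1.]);return Rn.from_matrix(np.c_[np.cross(y,z),y,z])
def goto(pos,yaw):
    s=status.read_state();R=Rn.from_rotvec(s["tcp_rot"]);G=down(yaw)
    print("t",round(s["time"],2),"pos",s["tool_pos"].round(4),"w",round(s["width"],3),"turn(deg)",(R.inv()*G).as_rotvec(True).round(2),
     "shift after turn",G.inv().apply(np.array(pos)-s["tool_pos"]).round(4),"before",R.inv().apply(np.array(pos)-s["tool_pos"]).round(4))
E
python3 - <<'E'
from h import *
S,T=[pickle.load(open(n+".pkl","rb")) for n in("scene","top")]
for p,u in((T,(111,141)),(S,(406,203))):
    print(p["color"][u[1]-9:u[1]+11:2,u[0]-9:u[0]+11:2].tolist()[4:6], p["color"][u[1]-9:u[1]+11:1,u[0]].tolist())
bs,bt=dict(),dict()
for p,nm,cen in((S,"S",[(406.7,201.56),(193.31,229.22),(219.92,214.99),(176.53,202.28)]),(T,"T",[(110.86,139.97),(316.37,158.88),(289.18,169.17),(328.5,190.3)])):
    c=p["color"].astype(int);m=(c[...,2]-c[...,0]>25).astype(np.uint8)
    n,l,s,ce=cv2.connectedComponentsWithStats(m)
    r=[]
    for q in cen:
        i=np.argmin(np.linalg.norm(ce[1:]-q,axis=1))+1;r.append((ce[i],s[i][4]))
    bs[nm]=r
for k,zf in enumerate((.152,.121,.121,.121)):
    (cs,ns),(ct,nt)=bs["S"][k],bs["T"][k]
    x0=atz(T,[ct],.13)[0]
    r=least_squares(lambda c:np.r_[hcen(T,c)-ct,hcen(S,c)-cs],x0,x_scale=.01,diff_step=1e-4)
    f=least_squares(lambda c:np.r_[hcen(T,[*c,zf])-ct,hcen(S,[*c,zf])-cs],x0[:2],x_scale=.01,diff_step=1e-4)
    print(r.x.round(4),ns,cv2.contourArea(caphull(S,r.x)),nt,cv2.contourArea(caphull(T,r.x)),"fixed z",f.x.round(4),f.fun.round(2))
goto([.6405,.267,.21],-13.3)
E
```

```text
[[[137, 139, 137], [56, 83, 133], [47, 76, 134], [48, 77, 134], [49, 78, 135], [49, 78, 136], [50, 79, 137], [51, 80, 138], [45, 54, 79], [68, 68, 66]], [[137, 139, 137], [68, 89, 132], [48, 77, 134], [49, 78, 135], [49, 77, 135], [49, 78, 137], [49, 79, 137], [50, 80, 138], [44, 47, 53], [61, 62, 61]]] [[114, 122, 132], [67, 89, 132], [48, 77, 135], [48, 77, 135], [48, 77, 135], [48, 77, 135], [48, 77, 135], [48, 77, 136], [49, 78, 136], [49, 78, 136], [49, 78, 136], [50, 78, 136], [50, 78, 136], [50, 79, 136], [50, 79, 136], [46, 60, 95], [64, 69, 74], [132, 134, 132], [132, 133, 131], [137, 140, 138]]
[[[170, 172, 174], [11, 20, 41], [31, 80, 164], [30, 77, 156], [29, 76, 155], [28, 76, 155], [28, 75, 156], [29, 76, 156], [26, 74, 154], [87, 113, 160]], [[56, 55, 53], [12, 25, 49], [13, 26, 52], [29, 79, 162], [29, 77, 157], [28, 76, 155], [28, 76, 155], [28, 75, 155], [27, 74, 156], [162, 163, 169]]] [[54, 91, 157], [22, 70, 153], [27, 74, 154], [28, 76, 154], [27, 76, 155], [29, 76, 155], [28, 75, 155], [29, 76, 155], [29, 76, 156], [29, 76, 155], [30, 76, 157], [30, 78, 158], [35, 84, 169], [14, 26, 51], [13, 28, 55], [11, 26, 55], [52, 57, 61], [64, 65, 65], [78, 77, 74], [64, 62, 58]]
[0.6408 0.2674 0.1552] 220 231.00817747437395 175 208.23321746377042 fixed z [0.6405 0.2688] [0.03 0.49 0.11 0.5 ]
[ 0.5887 -0.1911  0.1253] 208 222.60166410496458 176 192.336798398057 fixed z [ 0.588  -0.1914] [-0.32  0.58 -0.18  0.64]
[ 0.567  -0.1288  0.125 ] 194 209.7322345151333 180 189.89268870209344 fixed z [ 0.5663 -0.1289] [-0.22  0.53 -0.11  0.62]
[ 0.5164 -0.2166  0.1306] 133 207.36801930400543 176 195.74471270223148 fixed z [ 0.5142 -0.2177] [0.02 1.3  0.27 1.5 ]
t 0.7 pos [0.2243 0.6367 0.2314] w 0.999 turn(deg) [ 1.000e-02 -1.000e-02  8.389e+01] shift after turn [-0.264   0.49    0.0214] before [-0.5154 -0.2104  0.0213]
```

Emit:
drive_tool(
  rows=[
    [0,0,6.99,0,0,0,1],
    [0,0,6.99,0,0,0,1],
    [0,0,6.99,0,0,0,1],
    [0,0,6.99,0,0,0,1],
    [0,0,6.99,0,0,0,1],
    [0,0,6.99,0,0,0,1],
    [0,0,6.99,0,0,0,1],
    [0,0,6.99,0,0,0,1],
  ],
  force=40,
)

```text
time: 1.37
tool_pos: [0.2243, 0.6366, 0.2313]
tcp_rot: [-1.927, -2.481, -0.0]
wrist_force: [0.7, 0.2, -0.0]
width: 1.001
grip_force: 0.0
```

Emit:
drive_tool(
  rows=[
    [0,0,6.99,0,0,0,1],
    [0,0,6.99,0,0,0,1],
    [0,0,6.99,0,0,0,1],
    [0,0,6.99,0,0,0,1],
    [0,0,0,-0.0094,0.0175,0,1],
    [0,0,0,-0.0189,0.035,0,1],
    [0,0,0,-0.0189,0.035,0,1],
    [0,0,0,-0.0189,0.035,0,1],
  ],
)

```text
time: 2.03
tool_pos: [0.3289, 0.5434, 0.2313]
tcp_rot: [2.462, 1.952, 0.0]
wrist_force: [1.0, -0.3, 0.2]
width: 1.0
grip_force: 0.0
```

Emit:
drive_tool(
  rows=[
    [0,0,0,-0.0189,0.035,0,1],
    [0,0,0,-0.0189,0.035,0,1],
    [0,0,0,-0.0189,0.035,0,1],
    [0,0,0,-0.0189,0.035,0,1],
    [0,0,0,-0.0189,0.035,0,1],
    [0,0,0,-0.0189,0.035,0,1],
    [0,0,0,-0.0189,0.035,0,1],
    [0,0,0,-0.0189,0.035,0,1],
  ],
)

```text
time: 2.7
tool_pos: [0.5674, 0.3311, 0.2316]
tcp_rot: [-2.464, -1.949, -0.001]
wrist_force: [-0.2, 0.5, -0.5]
width: 1.001
grip_force: 0.0
```

Emit:
drive_tool(
  rows=[
    [0,0,0,-0.0189,0.035,0,1],
    [0,0,0,-0.0189,0.035,0,1],
    [0,0,0,-0.0094,0.0175,0,1],
    [0,0,0,0,0,0,1],
    [0,0,0,0,0,0,1],
  ],
)

```text
time: 3.12
tool_pos: [0.6411, 0.2655, 0.231]
tcp_rot: [-2.466, -1.946, 0.001]
wrist_force: [0.1, 0.6, -0.8]
width: 0.997
grip_force: 0.0
```

```bash
python3 -c "
from h import *
goto([.6406,.268,.129],-13.3)"
```

```text
t 3.12 pos [0.6411 0.2655 0.231 ] w 0.997 turn(deg) [-0.04 -0.01 -0.14] shift after turn [ 0.0024 -0.0011  0.102 ] before [ 0.0024 -0.001   0.102 ]
```

Emit:
drive_tool(
  rows=[
    [0,0,0,0.0024,-0.001,0.02,1],
    [0,0,0,0,0,0.03,1],
    [0,0,0,0,0,0.03,1],
    [0,0,0,0,0,0.022,1],
    [0,0,0,0,0,0,1],
    [0,0,0,0,0,0,0],
    [0,0,0,0,0,0,0],
    [0,0,0,0,0,0,0],
  ],
  force=40,
)

```text
time: 3.78
tool_pos: [0.6413, 0.2704, 0.1323]
tcp_rot: [2.462, 1.95, 0.007]
wrist_force: [0.5, 0.1, -0.6]
width: 0.604
grip_force: 0.0
```

Emit:
drive_tool(
  rows=[
    [0,0,0,0,0,0,0],
    [0,0,0,0,0,0,0],
    [0,0,0,0,0,0,0],
    [0,0,0,0,0,0,0],
  ],
)

```text
time: 4.12
tool_pos: [0.6414, 0.2698, 0.1321]
tcp_rot: [2.463, 1.949, 0.006]
wrist_force: [-1.3, 0.6, 6.8]
width: 0.38
grip_force: 39.5
```

Emit:
drive_tool(
  rows=[
    [0,0,0,0,0,0,0.6],
    [0,0,0,0,0,0,0.6],
    [0,0,0,-0.0018,0,0.004,0.6],
    [0,0,0,0,0,0,0.6],
    [0,0,0,0,0,0,0.6],
    [0,0,0,0,0,0,0.6],
  ],
)

```text
time: 4.62
tool_pos: [0.6392, 0.2671, 0.1246]
tcp_rot: [-2.464, -1.949, 0.002]
wrist_force: [0.2, 0.4, 0.6]
width: 0.598
grip_force: 0.0
```

Emit:
drive_tool(
  rows=[
    [0,0,0,0,0,0,0],
    [0,0,0,0,0,0,0],
    [0,0,0,0,0,0,0],
    [0,0,0,0,0,0,0],
    [0,0,0,0,0,0,0],
    [0,0,0,0,0,0,0],
  ],
)

```text
time: 5.12
tool_pos: [0.6396, 0.2674, 0.1253]
tcp_rot: [2.463, 1.949, 0.0]
wrist_force: [1.1, 0.1, 0.3]
width: 0.382
grip_force: 39.6
```

Emit:
drive_tool(
  rows=[
    [0,0,0,0,0,-0.005,0],
    [0,0,0,0,0,-0.01,0],
    [0,0,0,0,0,-0.02,0],
    [0,0,0,0,0,-0.025,0],
    [0,0,0,0,0,-0.03,0],
    [0,0,0,0,0,-0.03,0],
    [0,0,0,0,0,-0.025,0],
    [0,0,0,0,0,-0.015,0],
  ],
)

```text
time: 5.78
tool_pos: [0.6408, 0.2679, 0.291]
tcp_rot: [2.462, 1.948, 0.01]
wrist_force: [1.4, 0.9, 0.1]
width: 0.384
grip_force: 40.0
```

Emit:
drive_tool(
  rows=[
    [0,0,7.1,0,0,0,0],
    [0,0,7.1,0,0,0,0],
    [0,0,7.1,0,0,0,0],
    [0,0,7.1,0,0,0,0],
    [0,0,7.1,0,0,0,0],
    [0,0,7.1,0,0,0,0],
    [0,0,7.1,0,0,0,0],
    [0,0,7.1,0,0,0,0],
  ],
)

```text
time: 6.45
tool_pos: [0.6395, 0.2674, 0.2865]
tcp_rot: [-3.096, -0.534, -0.001]
wrist_force: [-0.4, -0.2, -0.7]
width: 0.38
grip_force: 40.0
```

```bash
python3 -c "
from h import *
goto([.4946,-.154,.285],-70.8)"
```

```text
t 6.45 pos [0.6395 0.2674 0.2865] w 0.38 turn(deg) [-0.   -0.05  0.36] shift after turn [-0.2754  0.3503  0.0015] before [-0.2776  0.3486  0.0012]
```

Emit:
drive_tool(
  rows=[
    [0,0,0.36,-0.0098,0.0125,0,0],
    [0,0,0,-0.0197,0.025,0,0],
    [0,0,0,-0.0197,0.025,0,0],
    [0,0,0,-0.0197,0.025,0,0],
    [0,0,0,-0.0197,0.025,0,0],
    [0,0,0,-0.0197,0.025,0,0],
    [0,0,0,-0.0197,0.025,0,0],
    [0,0,0,-0.0197,0.025,0,0],
  ],
)

```text
time: 7.12
tool_pos: [0.562, 0.0393, 0.2862]
tcp_rot: [3.095, 0.538, 0.001]
wrist_force: [0.7, -0.1, -0.2]
width: 0.379
grip_force: 40.0
```

Emit:
drive_tool(
  rows=[
    [0,0,0,-0.0197,0.025,0,0],
    [0,0,0,-0.0197,0.025,0,0],
    [0,0,0,-0.0197,0.025,0,0],
    [0,0,0,-0.0197,0.025,0,0],
    [0,0,0,-0.0197,0.025,0,0],
    [0,0,0,-0.0197,0.025,0,0],
    [0,0,0,-0.0098,0.0125,0,0],
    [0,0,0,0,0,0,0],
  ],
)

```text
time: 7.78
tool_pos: [0.4951, -0.1581, 0.2862]
tcp_rot: [3.094, 0.531, -0.0]
wrist_force: [-0.2, -0.3, -0.4]
width: 0.384
grip_force: 40.0
```

Emit:
drive_tool(
  rows=[
    [0,0,0,0,0,0,0],
    [0,0,0,0,0,0,0],
    [0,0,0,0,0,0,0],
  ],
)

```text
time: 8.03
tool_pos: [0.497, -0.154, 0.2856]
tcp_rot: [-3.095, -0.536, -0.001]
wrist_force: [0.5, 0.8, -1.2]
width: 0.386
grip_force: 40.0
```

```bash
python3 - <<'E'
from h import *
ims=[]
for n in("scene","top"):
    p=read_camera(n);pickle.dump(p,open(n+"2.pkl","wb"))
    c=(190,190) if n=="scene" else (300,185)
    im=p["color"][c[1]-75:c[1]+75,c[0]-100:c[0]+100,::-1]
    ims.append(cv2.resize(im,None,fx=3.9,fy=3.9,interpolation=cv2.INTER_CUBIC)[:, :])
for i,im in enumerate(ims):cv2.imwrite(f"pics/hold{i}.png",im)
goto([.4946,-.154,.285],-70.8)
E
```

```text
t 8.13 pos [ 0.4972 -0.1538  0.2854] w 0.381 turn(deg) [-0.01 -0.01  0.46] shift after turn [-0.0025 -0.0007  0.0004] before [-0.0025 -0.0007  0.0004]
```

View pics/hold0.png

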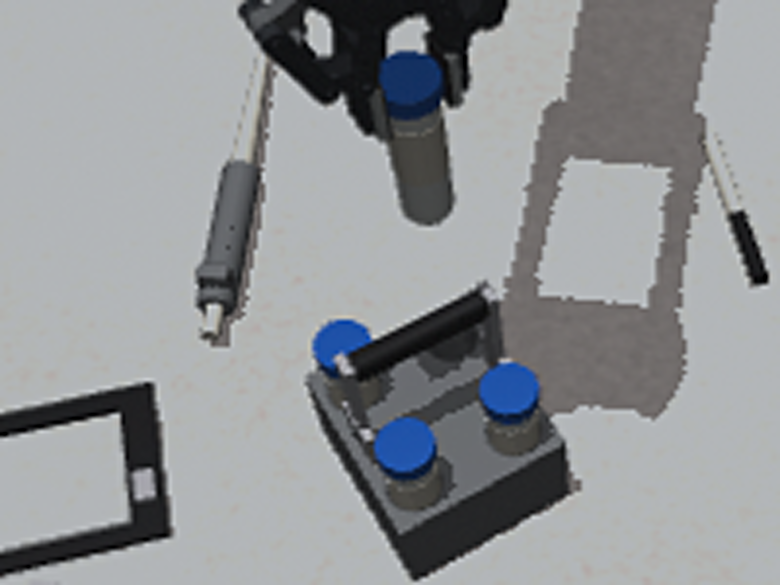

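```bash
cat > fit.py <<'E'
from h import *
def cen(p,seeds):
    c=p["color"].astype(int);m=(c[...,2]-c[...,0]>25).astype(np.uint8)
    n,l,s,ce=cv2.connectedComponentsWithStats(m)
    return [ce[np.argmin(np.linalg.norm(ce[1:]-q,axis=1)+1e3*(s[1:,4]<60))+1] for q in seeds]
L=np.array([[.033,-.038],[-.033,.038],[-.033,-.038]])
def P(v,l):
    t=v[2];return np.r_[v[0]+np.cos(t)*l[0]-np.sin(t)*l[1],v[1]+np.sin(t)*l[0]+np.cos(t)*l[1]]
def fit(S,T,cs,ct):
    def f(v):
        r=[]
        for k in range(3):
            c=[*P(v,L[k]),v[3]];r+=list(hcen(T,c)-ct[k])
            if k!=1:r+=list(hcen(S,c)-cs[k])
        return r
    return least_squares(f,[.54,-.172,np.radians(109),.121],x_scale=[.01,.01,.1,.01],diff_step=1e-4)
E
python3 - <<'E'
from fit import *
S,T,S2,T2=[pickle.load(open(n+".pkl","rb")) for n in("scene","top","scene2","top2")]
cs=cen(S,[(219.9,215),(176.5,202),(193.3,229)]);ct=cen(T,[(289,169),(328.5,190),(316,159)])
r=fit(S,T,cs,ct);v=r.x
print(v.round(4),np.degrees(v[2]),np.array(r.fun).round(2)," empty",P(v,[.033,.038]).round(4))
h=cen(S2,[(195,137)])[0]
for z in(.3125,.3155):
    f=least_squares(lambda c:hcen(S2,[*c,z])-h,[.497,-.154],x_scale=.01,diff_step=1e-4);print(h,z,f.x.round(4))
# bore mouth overlay check in first top picture
im=cv2.resize(T["color"][140:230,250:350,::-1],None,fx=6,fy=6,interpolation=cv2.INTER_CUBIC)
e=P(v,[.033,.038]);
for z in(.070,):
    u=proj(T,np.c_[e[0]+.0155*np.cos(a),e[1]+.0155*np.sin(a),0*a+z])
    cv2.polylines(im,[((u-[250,140]+.5)*6).astype(int)],True,(0,255,255),1)
co=np.array([[*P(v,q),.07] for q in((.055,.061),(.055,-.061),(-.055,-.061),(-.055,.061))])
cv2.polylines(im,[((proj(T,co)-[250,140]+.5)*6).astype(int)],True,(0,0,255),1)
cv2.imwrite("pics/bore.png",im)
E
```

```text
[ 0.542  -0.1727  1.91    0.1251] 109.43613671381756 [-0.06  0.06 -0.21 -0.09 -0.24 -0.12 -0.17 -0.03 -0.25  0.05]  empty [ 0.4951 -0.1542]
[194.93442623 136.0942623 ] 0.3125 [ 0.4956 -0.1516]
[194.93442623 136.0942623 ] 0.3155 [ 0.4982 -0.1517]
```

View pics/bore.png

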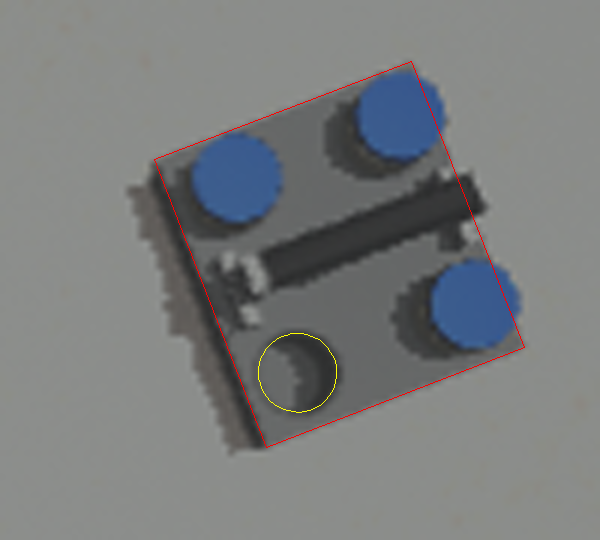

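The overlay puts the fitted carrier outline and empty bore (yellow circle) right on the picture; the tube hangs upright in the gripper.

Emit:
drive_tool(
  rows=[
    [0,0,0.4,-0.0027,0.0003,0.01,0],
    [0,0,0,0,0,0.02,0],
    [0,0,0,0,0,0.025,0],
    [0,0,0,0,0,0.025,0],
    [0,0,0,0,0,0.02,0],
    [0,0,0,0,0,0.01,0],
    [0,0,0,0,0,0,0],
    [0,0,0,0,0,0,0],
  ],
)

```text
time: 8.8
tool_pos: [0.4943, -0.1556, 0.1748]
tcp_rot: [-3.097, -0.523, 0.002]
wrist_force: [0.6, 0.4, -0.0]
width: 0.381
grip_force: 40.0
```

Emit:
drive_tool(
  rows=[
    [0,0,0,0,0,0,0],
    [0,0,0,0,0,0,0],
  ],
)

```text
time: 8.97
tool_pos: [0.4958, -0.1563, 0.1771]
tcp_rot: [3.096, 0.522, 0.004]
wrist_force: [0.3, 1.1, -0.1]
width: 0.38
grip_force: 40.0
```

```bash
python3 - <<'E'
from fit import *
S=pickle.load(open("scene.pkl","rb"))
p=read_camera("scene");pickle.dump(p,open("scene3.pkl","wb"))
x0,y0=140,135
im=cv2.resize(p["color"][y0:y0+110,x0:x0+110,::-1],None,fx=5.4,fy=5.4,interpolation=cv2.INTER_CUBIC)
s=status.read_state();t=s["tool_pos"];g=lambda u:((u-[x0,y0]+.5)*5.4).astype(int)
def ring(c,r,z,col):cv2.polylines(im,[g(proj(p,np.c_[c[0]+r*np.cos(a),c[1]+r*np.sin(a),0*a+z]))],True,col,1)
ct=t[2]+.027;ring(t,.017,ct,(0,255,255));ring(t,.0145,ct-.101,(0,255,0));ring((.4951,-.1542),.0155,.07,(0,0,255))
cv2.imwrite("pics/above.png",im)
goto([.4948,-.155,.173],-70.6)
E
```

```text
t 9.02 pos [ 0.4958 -0.1563  0.1771] w 0.379 turn(deg) [ 0.12 -0.14 -0.25] shift after turn [-0.0005 -0.0016  0.0041] before [-0.0005 -0.0016  0.0041]
```

View pics/above.png

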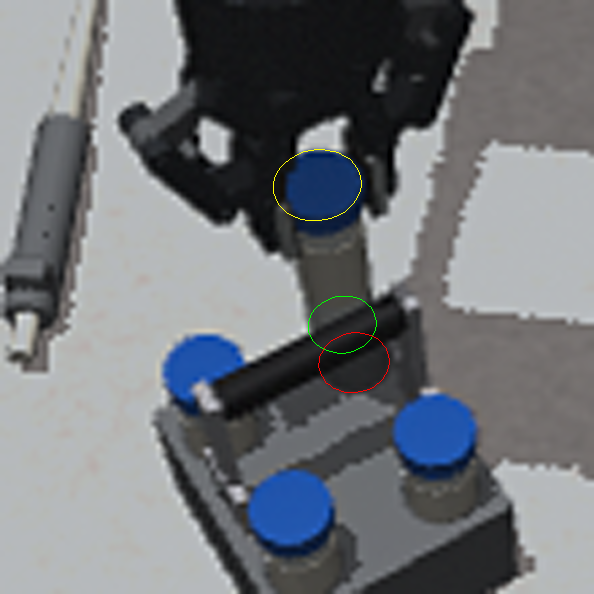

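Emit:
drive_tool(
  rows=[
    [0,0,0,0,-0.0014,0,0],
    [0,0,0,0,0,0.005,0],
    [0,0,0,0,0,0.006,0],
    [0,0,0,0,0,0.006,0],
    [0,0,0,0,0,0.006,0],
    [0,0,0,0,0,0.006,0],
    [0,0,0,0,0,0.006,0],
    [0,0,0,0,0,0,0],
  ],
)

```text
time: 9.68
tool_pos: [0.4929, -0.1542, 0.1383]
tcp_rot: [-3.096, -0.522, 0.004]
wrist_force: [0.0, 0.1, -0.9]
width: 0.381
grip_force: 40.0
```

Emit:
drive_tool(
  rows=[
    [0,0,0,0,0,0,0],
    [0,0,0,0,0,0,0],
  ],
)

```text
time: 9.85
tool_pos: [0.4942, -0.1546, 0.1403]
tcp_rot: [-3.098, -0.523, 0.0]
wrist_force: [-0.0, -0.0, -0.6]
width: 0.386
grip_force: 40.0
```

Emit:
drive_tool(
  rows=[
    [0,0,0,0,0,0.006,0],
    [0,0,0,0,0,0.006,0],
    [0,0,0,0,0,0.006,0],
    [0,0,0,0,0,0.006,0],
    [0,0,0,0,0,0.006,0],
    [0,0,0,0,0,0.004,0],
    [0,0,0,0,0,0.003,0],
    [0,0,0,0,0,0,0],
  ],
)

```text
time: 10.52
tool_pos: [0.4935, -0.1544, 0.1023]
tcp_rot: [-3.097, -0.522, 0.002]
wrist_force: [-0.7, 1.1, -1.4]
width: 0.382
grip_force: 40.1
```

Emit:
drive_tool(
  rows=[
    [0,0,0,0,0,0,0],
    [0,0,0,0,0,0.003,0],
    [0,0,0,0,0,0.002,0],
    [0,0,0,0,0,0,0],
    [0,0,0,0,0,0,0],
  ],
)

```text
time: 10.93
tool_pos: [0.494, -0.1546, 0.0982]
tcp_rot: [-3.098, -0.522, 0.0]
wrist_force: [-0.2, -0.5, -0.4]
width: 0.383
grip_force: 40.1
```

Emit:
drive_tool(
  rows=[
    [0,0,0,0,0,0.002,0],
    [0,0,0,0,0,0,0],
    [0,0,0,0,0,0,0],
  ],
)

```text
time: 11.18
tool_pos: [0.494, -0.1546, 0.0962]
tcp_rot: [-3.098, -0.522, 0.0]
wrist_force: [0.5, -0.2, -0.6]
width: 0.381
grip_force: 40.1
```

Emit:
drive_tool(
  rows=[
    [0,0,0,0,0,0.0015,0],
    [0,0,0,0,0,0,0],
    [0,0,0,0,0,0,0],
  ],
)

```text
time: 11.43
tool_pos: [0.494, -0.1546, 0.0947]
tcp_rot: [-3.098, -0.523, 0.0]
wrist_force: [-0.5, -0.0, -0.4]
width: 0.381
grip_force: 40.1
```

Emit:
drive_tool(
  rows=[
    [0,0,0,0,0,0.001,0],
    [0,0,0,0,0,0,0],
    [0,0,0,0,0,0,0],
  ],
)

```text
time: 11.68
tool_pos: [0.4944, -0.1547, 0.0942]
tcp_rot: [3.098, 0.522, 0.001]
wrist_force: [1.1, -0.1, 2.4]
width: 0.39
grip_force: 40.3
```

Emit:
drive_tool(
  rows=[
    [0,0,0,0,0,0,0.45],
    [0,0,0,0,0,0,0.5],
    [0,0,0,0,0,0,0.55],
    [0,0,0,0,0,0,0.55],
    [0,0,0,0,0,0,0.55],
  ],
)

```text
time: 12.1
tool_pos: [0.4939, -0.1546, 0.0936]
tcp_rot: [-3.098, -0.522, 0.0]
wrist_force: [0.4, -0.1, -0.5]
width: 0.549
grip_force: 0.0
```

Emit:
drive_tool(
  rows=[
    [0,0,0,0,0,-0.005,0.55],
    [0,0,0,0,0,-0.01,0.55],
    [0,0,0,0,0,-0.02,0.55],
    [0,0,0,0,0,-0.03,0.55],
    [0,0,0,0,0,-0.03,0.55],
    [0,0,0,0,0,-0.025,0.55],
    [0,0,0,0,0,-0.01,0.55],
    [0,0,0,0,0,0,0.55],
  ],
)

```text
time: 12.77
tool_pos: [0.4964, -0.1554, 0.2281]
tcp_rot: [3.094, 0.522, 0.011]
wrist_force: [-0.3, -0.7, -0.6]
width: 0.552
grip_force: 0.0
```

```bash
python3 - <<'E'
from fit import *
p=read_camera("scene");
im=cv2.resize(p["color"][125:265,125:265,::-1],None,fx=4.2,fy=4.2,interpolation=cv2.INTER_CUBIC)
cv2.imwrite("pics/placed.png",im);print(blobs(p))
goto([.542,-.1727,.21],19.4)
E
```

```text
[(array([202.48, 188.93]), 105), (array([176.55, 202.34]), 116), (array([350.73, 209.58]), 172), (array([375.91, 209.79]), 177), (array([220.06, 215.05]), 183), (array([193.44, 229.45]), 199)]
t 12.82 pos [ 0.495  -0.1549  0.2254] w 0.549 turn(deg) [ 2.300e-01 -2.000e-02 -9.025e+01] shift after turn [-0.0324  0.0384  0.0154] before [0.0385 0.0322 0.0156]
```

View pics/placed.png

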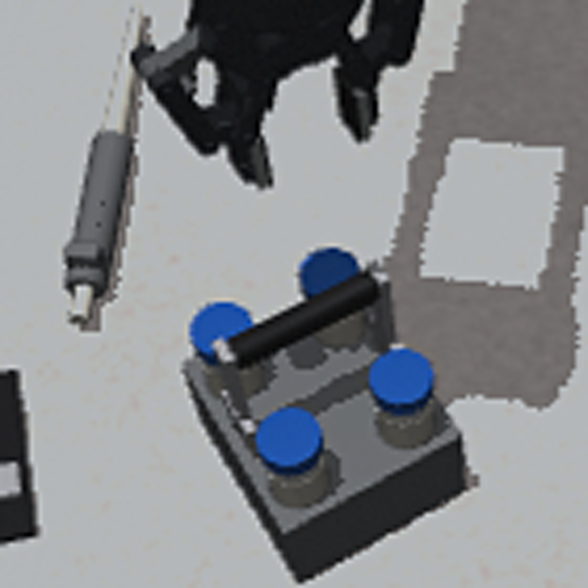

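The tube stands in the fourth place at the same cap level as its neighbours, and the carrier hasn't moved. Next I turn for the bar and check its height.

Emit:
drive_tool(
  rows=[
    [0,0,-6.94,0,0,0,0.6],
    [0,0,-6.94,0,0,0,0.6],
    [0,0,-6.94,0,0,0,0.6],
    [0,0,-6.94,0,0,0,0.6],
    [0,0,-6.94,0,0,0,0.6],
    [0,0,-6.94,0,0,0,0.6],
    [0,0,-6.94,0,0,0,0.6],
    [0,0,-6.94,0,0,0,0.6],
  ],
)

```text
time: 13.48
tool_pos: [0.4924, -0.154, 0.2207]
tcp_rot: [-2.489, -1.91, 0.004]
wrist_force: [0.4, -0.0, 0.1]
width: 0.6
grip_force: 0.0
```

Emit:
drive_tool(
  rows=[
    [0,0,-6.94,0,0,0,0.6],
    [0,0,-6.94,0,0,0,0.6],
    [0,0,-6.94,0,0,0,0.6],
    [0,0,-6.94,0,0,0,0.6],
    [0,0,-6.94,-0.016,0.019,0,0.6],
    [0,0,0,-0.0164,0.0185,0,0.6],
    [0,0,0,0,0,0,0.6],
    [0,0,0,0,0,0,0.6],
  ],
)

```text
time: 14.15
tool_pos: [0.5381, -0.1752, 0.2209]
tcp_rot: [-1.814, -2.559, 0.002]
wrist_force: [-0.6, 0.8, -1.0]
width: 0.599
grip_force: 0.0
```

```bash
python3 - <<'E'
from fit import *
S,T=[pickle.load(open(n+".pkl","rb")) for n in("scene","top")]
u=[]
for p,(x0,y0,x1,y1) in((S,(172,178,225,230)),(T,(284,162,336,196))):
    c=p["color"].astype(int).max(2);m=np.zeros(c.shape,np.uint8);m[y0:y1,x0:x1]=c[y0:y1,x0:x1]<(55 if p is T else 45)
    n,l,s,ce=cv2.connectedComponentsWithStats(m);i=1+np.argmax(s[1:,4]);u.append(ce[i]);print(ce[i],s[i])
print("bar centroid",tri(S,u[0],T,u[1]).round(4))
v=[.542,-.1727,1.910]
for p,q in((S,u[0]),(T,u[1])):
    B=np.array([[*P(v,(x,y)),z] for x in(-.041,.041) for y in(-.007,.007) for z in(.144,.161)])
    h=cv2.convexHull(proj(p,B).astype(np.float32));m=cv2.moments(h);print("model",m["m10"]/m["m00"],m["m01"]/m["m00"],m["m00"])
goto([.541,-.173,.1335],19.4)
E
```

```text
[199.12972973 201.25675676] [180 189  37  24 370]
[313.79761905 179.9047619 ] [296 173  34  15  84]
bar centroid [ 0.5392 -0.1737  0.1494]
model 196.4371423790787 201.50619103588022 379.0863227315713
model 310.6977855631137 178.01058453836558 265.75099157728255
t 14.15 pos [ 0.5381 -0.1752  0.2209] w 0.599 turn(deg) [-0.22 -0.18 -0.06] shift after turn [0.0011 0.0035 0.0874] before [0.0009 0.0038 0.0873]
```

Emit:
drive_tool(
  rows=[
    [0,0,0,0.001,0.0035,0.01,0.6],
    [0,0,0,0,0,0.02,0.6],
    [0,0,0,0,0,0.02,0.6],
    [0,0,0,0,0,0.02,0.6],
    [0,0,0,0,0,0.012,0.6],
    [0,0,0,0,0,0.005,0.6],
    [0,0,0,0,0,0,0.6],
    [0,0,0,0,0,0,0.6],
  ],
)

```text
time: 14.82
tool_pos: [0.5418, -0.1732, 0.1369]
tcp_rot: [-1.816, -2.563, -0.0]
wrist_force: [0.6, 0.9, -0.3]
width: 0.599
grip_force: 0.0
```

Emit:
drive_tool(
  rows=[
    [0,0,0,0,0,0,0.6],
    [0,0,0,0,0,0,0.6],
    [0,0,0,0,0,0,0.6],
    [0,0,0,0,0,0,0.6],
  ],
)

```text
time: 15.15
tool_pos: [0.5425, -0.1736, 0.1377]
tcp_rot: [1.815, 2.562, 0.001]
wrist_force: [-0.4, 0.3, 1.0]
width: 0.598
grip_force: 0.0
```

```bash
python3 -c "
from h import *
goto([.541,-.173,.1335],19.4)"
```

```text
t 15.15 pos [ 0.5425 -0.1736  0.1377] w 0.598 turn(deg) [ 0.07  0.06 -0.04] shift after turn [ 0.0011 -0.0012  0.0042] before [ 0.0011 -0.0012  0.0042]
```

Emit:
drive_tool(
  rows=[
    [0,0,0,0.001,-0.001,0.0035,0.6],
    [0,0,0,0,0,0,0.6],
    [0,0,0,0,0,0,0.35],
    [0,0,0,0,0,0,0.3],
    [0,0,0,0,0,0,0.25],
    [0,0,0,0,0,0,0.2],
    [0,0,0,0,0,0,0.15],
    [0,0,0,0,0,0,0.1],
  ],
  force=40,
)

```text
time: 15.82
tool_pos: [0.541, -0.1727, 0.1333]
tcp_rot: [1.816, 2.563, 0.001]
wrist_force: [1.2, -0.5, -0.4]
width: 0.153
grip_force: 39.9
```

Emit:
drive_tool(
  rows=[
    [0,0,0,0,0,0,0],
    [0,0,0,0,0,0,0],
    [0,0,0,0,0,0,0],
    [0,0,0,0,0,0,0],
  ],
)

```text
time: 16.15
tool_pos: [0.5409, -0.1727, 0.1333]
tcp_rot: [1.816, 2.563, 0.0]
wrist_force: [2.2, 1.1, -1.1]
width: 0.154
grip_force: 39.9
```

Emit:
drive_tool(
  rows=[
    [0,0,0,0,0,0,0],
    [0,0,0,0,0,0,0],
    [0,0,0,0,0,0,0],
    [0,0,0,0,0,0,0],
  ],
  force=100,
)

```text
time: 16.48
tool_pos: [0.541, -0.1728, 0.1335]
tcp_rot: [1.816, 2.563, 0.001]
wrist_force: [2.7, 0.5, -0.1]
width: 0.144
grip_force: 98.2
```

Gripped, 13 mm opening. Lifting 10 cm gently.

Emit:
drive_tool(
  rows=[
    [0,0,0,0,0,-0.002,0],
    [0,0,0,0,0,-0.004,0],
    [0,0,0,0,0,-0.006,0],
    [0,0,0,0,0,-0.008,0],
    [0,0,0,0,0,-0.008,0],
    [0,0,0,0,0,-0.008,0],
    [0,0,0,0,0,-0.008,0],
    [0,0,0,0,0,-0.008,0],
  ],
)

```text
time: 17.15
tool_pos: [0.5408, -0.1728, 0.1865]
tcp_rot: [1.816, 2.563, 0.0]
wrist_force: [-0.5, 0.1, -5.7]
width: 0.142
grip_force: 97.5
```

Emit:
drive_tool(
  rows=[
    [0,0,0,0,0,-0.008,0],
    [0,0,0,0,0,-0.008,0],
    [0,0,0,0,0,-0.008,0],
    [0,0,0,0,0,-0.008,0],
    [0,0,0,0,0,-0.008,0],
    [0,0,0,0,0,-0.006,0],
    [0,0,0,0,0,-0.004,0],
    [0,0,0,0,0,-0.001,0],
  ],
)

```text
time: 17.82
tool_pos: [0.5412, -0.1729, 0.2374]
tcp_rot: [1.815, 2.562, 0.001]
wrist_force: [0.8, -1.3, -6.4]
width: 0.142
grip_force: 97.6
```

Emit:
drive_tool(
  rows=[
    [0,0,0,0,0,0,0],
    [0,0,0,0,0,0,0],
    [0,0,0,0,0,0,0],
    [0,0,0,0,0,0,0],
    [0,0,0,0,0,0,0],
    [0,0,0,0,0,0,0],
  ],
)

```text
time: 18.32
tool_pos: [0.5405, -0.1727, 0.2359]
tcp_rot: [-1.816, -2.563, 0.0]
wrist_force: [0.4, -0.5, -6.0]
width: 0.145
grip_force: 97.6
```

```bash
python3 - <<'E'
from h import *
p=read_camera("scene");cv2.imwrite("pics/lift.png",cv2.resize(p["color"][...,::-1],(800,600)))
goto([.541,-.1728,.2335],19.4);print(status.read_state()["wrist_force"],status.read_state()["torque"],status.read_state()["grip_force"])
E
```

```text
t 18.37 pos [ 0.5405 -0.1727  0.236 ] w 0.147 turn(deg) [-0.02 -0.02 -0.03] shift after turn [-0.0002  0.0004  0.0025] before [-0.0002  0.0004  0.0025]
[ 0.18279459 -0.14670439 -5.75101169] [ 0.04604513  0.01382503 -0.02894782] 97.61895060539246
```

View pics/lift.png

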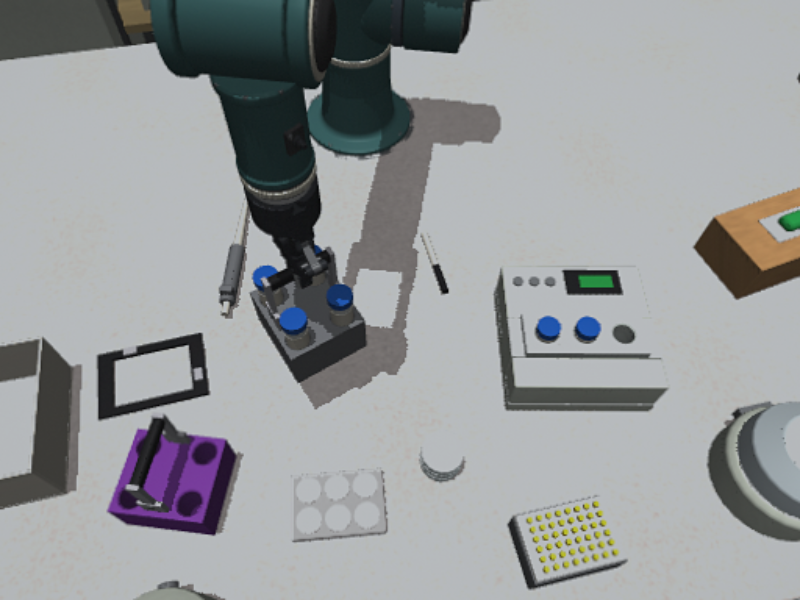

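The carrier hangs level above its spot with four tubes in it. The weight reads 5.8 N and the torque is small, so it is steady. The rest of the bench is undisturbed.

```bash
python3 -c "
from workcell import workorder
print(workorder.finish_job())"
```

```text
the job is handed in; nothing more can be done
None
```

The long tube is seated in the carrier's empty place, and the arm is holding the loaded carrier level about 10 cm above its spot; I handed the job in at about 18 s on the robot clock.

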